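# Seat the clamp plate on the assembly jig and fit its spacer sleeve

## Task

Lower the clamp plate, without letting it drop, over the tall post and the short pin of the assembly jig until it lies flush on the jig's two rails. Then slide the tall spacer sleeve over the post until it stands on the plate, let go, and leave the short sleeve, the screwdriver and the black pot where they are.

Things in the scene. Friction and masses are not known exactly. Their poses are not given: they have to be found in the camera images.
- plate: Clamp plate: dark steel, 110 x 180 x 10 mm, about 0.5 kg, lying flat; origin at the centre of its underside, z up, long side along y. A black bar handle stands on its middle: 22 mm wide (x), 90 mm long (y), 10 to 46 mm above the underside. A round hole at y = +70 mm takes the jig's tall post, a slot at y = -70 mm its short pin; a window flanks the handle on each side.
- plate_post_hole (a point): Centre of the plate's 18 mm round through hole for the post, at the plate's top face (10 mm above the underside).
- plate_pin_slot (a point): Centre of the plate's through slot for the pin, 12 mm wide (plate's x) and 18 mm long (plate's y), at the top face.
- jig: Assembly jig: aluminium base 130 x 240 mm fixed to the bench, long side along y, a green board between its two seat rails; origin at the centre of its underside, rail tops at z = 28 mm. From slots in the rails rise a steel post (16 mm diameter, top at z = 113 mm, top 5 mm tapered by 2.5 mm in radius) and a pin (10 mm diameter, top at z = 50 mm, tapered).
- jig_seat (a point): Middle of the jig at the height of its rail tops. Post and pin stand 140 mm apart on the jig's y axis through here, the post towards +y, nominally 70 mm either way; but the pair is clamped shifted by an unreported amount, up to 16 mm either way along the jig's y, the same for both. Find it by touch or by sight.
- sleeve: The tall plain aluminium spacer sleeve, a tube 36 mm outside, 19 mm bore, 60 mm tall, standing upright on the bench; origin at the centre of its underside.
- short_sleeve: The short plain aluminium spacer sleeve, same diameters as the tall one but only 30 mm tall, standing upright; not wanted. Origin: centre of its underside.
- driver: Screwdriver with a grey handle lying on the bench; bystander. Its length runs along its x axis.
- pot: Open black pot, 80 mm across and 70 mm tall; bystander. Origin: centre of its underside.
Not all that is in view belongs to the job. Leave any brown or pink look-alike of the sleeve alone. Of the things that look like the plate, the larger one is meant.

How it is judged (in metres and radians):
On the way, in this order (a step that is already met when the one before it is completed fails the run):
1. the clamp plate lies flush on the jig's rails, over post and pin (z of plate in the frame of jig between 0.025 and 0.031 m and x of plate in the frame of jig between -0.006 and 0.006 m and y of plate in the frame of jig between -0.022 and 0.022 m and angle between plate's own z axis and vertical below 0.03 rad and angle between the y axis of plate and the y axis of jig, either way round below 0.06 rad), for 0.2 s.
2. the tall sleeve stands on the plate, around the post (horizontal distance between sleeve and plate_post_hole below 0.005 m and z of sleeve in the frame of plate between 0.007 and 0.013 m and angle between sleeve's own z axis and vertical below 0.06 rad), for 0.2 s.
At the end, for the whole second after the job is handed in: Plate flush on the rails (+-3 mm, level to 0.03 rad), in line with the jig to 0.06 rad, within 6 mm of its middle across and 22 mm along, post and pin through its holes; tall sleeve upright (0.06 rad) on the plate's top (+-3 mm), within 5 mm of the hole's centre; both released and at rest (all of step 1 and all of step 2 and linear speed of each of plate, sleeve below 0.02 m/s); the robot touches nothing.
It fails at once if the plate is dropped or slammed onto the jig (faster than 0.5 m/s just above it) (horizontal distance between plate and jig below 0.06 m and z of plate in the frame of jig below 0.11 m and linear speed of plate above 0.5 m/s).
It fails at once if the short sleeve, the screwdriver or the pot is moved by more than 30 mm (distance of any of short_sleeve, driver, pot from where it was at the start of the episode above 0.03 m).
It also fails if it takes over 67 s, if anything falls off the work surface, if the arm or the gripper's body presses on something with over 40 N, if the wrist force passes 120 N, or if a joint passes its speed limit or range.

## Robot

A 6-joint arm with a two-finger parallel gripper is mounted at the origin on the work surface. World frame = base frame: x ahead of the robot, y to its left, z up, the work surface at z = 0. Lengths are in mm, angles in rad, forces in N, time in s.
With the tool pointing down it reaches from about 350 to 850 mm from the base axis. Payload 8.1 kg.
Tool frame: the origin (TCP) lies at the very end of the fingers, on their centre line; the grasp point (between the pads) lies 19 mm behind it; x points along the fingers, z is the direction in which the jaws open and shut, and the axes are right-handed (so a half turn about x gives the same grasp; the last joint's range is limited). The gripper opens to 85 mm and grips with 20 to 120 N. Pads are 22 mm wide; open, the fingers measure 114 mm over their backs; the gripper's body (76 mm by 85 mm) begins 54 mm behind the grasp point. The pads swing forward as they close: fully open they stand 13 mm farther back than shut.
Start: joints at [-1.422, 0.13, 1.488, -0, 1.523, -0.085], TCP at [139.026, -583.676, 231.292] pointing down, gripper open.
Joint ranges: [-2.96, 2.96], [-0.89, 2.26], [0.02, 2.5], [-1.34, 4.48], [0, 2.73], [-2.66, 2.66]. Speed limits (rad/s): [2.39, 2.39, 2.79, 3.14, 3.14, 3.14].

## Interface

Orientations are given as a unit quaternion [x, y, z, w].
In Python, from cell import arm gives the robot as it stands. Calls block until the motion is done:
- arm.goto(position, orientation): joint-space move of the TCP to a pose.
- arm.move_linear(position, attitude=None, vel=150): straight line of the TCP; attitude=None keeps the orientation; vel is the mean speed in mm/s.
- arm.goto_joints(angles): joint-space move.
- arm.move_gripper(opening, strength=None): finger opening in mm; strength is the grip in N (None keeps the last); returns when the fingers have stopped.
- arm.pause(seconds).
- arm.ik(position, orientation): joint angles nearest the present ones, or None.
- arm.observe(): the state.
- arm.read_camera(name): name is "side" or "top"; returns (picture, depth): 420x560x3 uint8, red, green, blue; 420x560 float32, mm along the optical axis (not along the pixel's ray), 0 where there is no reading.
- arm.camera_info(name): a dict with "fx", "fy", "cx", "cy" (pixels), "world_from_camera" (4x4, takes a point from camera to world coordinates). Camera axes: x right, y up, looking along -z (the intrinsics and any distortion apply to the point x, -y, -z); pixel columns grow to the right and rows downward; lengths in mm; the calibration is good to about 2 mm. A picture is of the moment at which its call begins. camera_info takes no time and is no camera call.
A pose or a line that the arm cannot do raises arm.IKError and nothing moves.
- arm.close_job(): hands the job in, once; it reports no verdict.
The state is a dict: "t": time; "joint_positions": joint angles; "dq": joint speeds; "joint_efforts": joint torques, N m; "ee_pos": TCP position; "orientation": TCP orientation; "ft_force": force on the tool from outside, world axes, zero at the start; "torque": the same for the moment, N m; "gripper_width": finger opening in mm.
Only numpy, scipy, OpenCV 4.12 (cv2) and the standard library are available. Lean on these libraries where they do the work, as an engineer would, in place of code of your own. Each camera call takes 0.05 s, during which the arm holds its last target.

## Working session

There is one attempt and no reset: what is moved stays moved. The work goes in short steps, each a Python script; the robot and the scene stay as the last script left them, time stands still between calls to the robot, and variables do not carry over. Pictures are saved under pics/ and viewed, and the job is handed in when it is done.

```bash
ls; mkdir -p pics; python3 - <<'E'
from cell import arm
import cv2,numpy as np
for n in("top","side"):
    p,d=arm.read_camera(n); np.savez(f"pics/{n}0.npz",p=p,d=d)
    cv2.imwrite(f"pics/{n}0.png",p[:,:,::-1]); i=arm.camera_info(n)
    print(n,{k:(np.round(v,3).tolist() if not isinstance(v,str) else v) for k,v in i.items()}, (d>0).mean())
print(arm.observe())
E
```

```text
pics
top {'fx': 505.783, 'fy': 505.783, 'cx': 274.311, 'cy': 207.2, 'world_from_camera': [[0.021, 0.986, -0.163, 278.138], [-1.0, 0.022, 0.003, -9.226], [0.007, 0.162, 0.987, 1390.887], [0.0, 0.0, 0.0, 1.0]]} 0.9960119047619047
side {'fx': 521.124, 'fy': 521.124, 'cx': 271.499, 'cy': 209.375, 'world_from_camera': [[-0.665, 0.507, -0.548, -153.649], [-0.747, -0.441, 0.497, 586.593], [0.01, 0.74, 0.672, 849.488], [0.0, 0.0, 0.0, 1.0]]} 0.996203231292517
{'t': 0.1, 'joint_positions': array([-1.42241260e+00,  1.31111829e-01,  1.48918941e+00, -2.02173376e-06,
        1.52302927e+00, -8.53801821e-02]), 'dq': array([-6.98706995e-04, -2.97262735e-05, -2.77769316e-03,  5.83411670e-04,
       -3.99117896e-04, -8.12063302e-04]), 'joint_efforts': array([ 1.84894001e-03, -5.70951998e+01, -5.01942766e+01, -2.58160043e-05,
        8.12412385e-03,  1.15871174e-05]), 'ee_pos': array([ 138.94058006, -583.16186977,  230.32326012]), 'orientation': array([ 0.43870038,  0.55534478, -0.4378603 ,  0.55444793]), 'ft_force': array([ 0.36898877, -0.39537332,  0.3622194 ]), 'torque': array([-0.05058578,  0.01849018, -0.05266948]), 'gripper_width': 85.22520905945413}
```

View pics/top0.png

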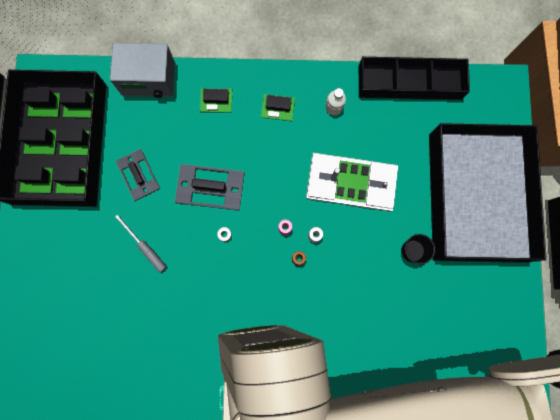

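View pics/side0.png

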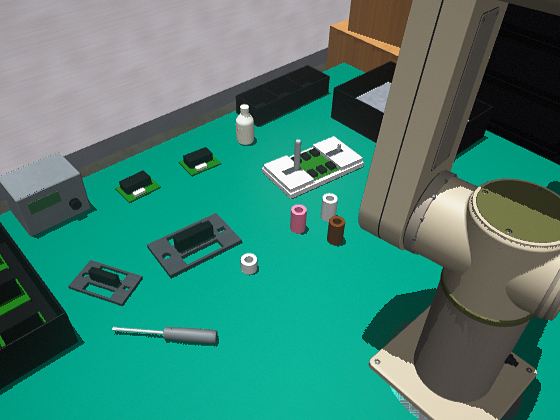

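The top view shows the plate at (210,187), the jig at (352,182) with its post near (333,177) on the left, and the pin near (385,184). The tall sleeve is at (316,234), the short one at (224,234), the driver at (140,245) and the pot at (417,250). The side view confirms which sleeve is tall and that the post is on the +y side.

```bash
cat > h.py <<'E'
import numpy as np,cv2
from cell import arm
def ray(n,u,v):
    i=arm.camera_info(n);T=np.array(i["world_from_camera"],float)
    c=np.array([(u-i["cx"])/i["fx"],-(v-i["cy"])/i["fy"],-1.0])
    return T[:3,3],T[:3,:3]@c
def plane(n,u,v,z):
    o,d=ray(n,u,v); return o+d*(z-o[2])/d[2]
def cloud(n,d):
    i=arm.camera_info(n);T=np.array(i["world_from_camera"],float)
    v,u=np.mgrid[:d.shape[0],:d.shape[1]]
    c=np.stack([(u-i["cx"])/i["fx"]*d,-(v-i["cy"])/i["fy"]*d,-d],-1)
    return c@T[:3,:3].T+T[:3,3]
E
python3 - <<'E'
from h import *
D={n:np.load(f"pics/{n}0.npz") for n in("top","side")}
t=D["top"]["p"];s=D["side"]["p"]
a=cv2.resize(t[140:260,160:410,::-1],None,fx=3.2,fy=3.2,interpolation=cv2.INTER_CUBIC);cv2.imwrite("pics/tz.png",a)
b=cv2.resize(s[130:285,140:370,::-1],None,fx=3.4,fy=3.4,interpolation=cv2.INTER_CUBIC);cv2.imwrite("pics/sz.png",b)
for n in D:
    X=cloud(n,D[n]["d"]); p=D[n]["p"].astype(int); z=X[...,2]
    hsv=cv2.cvtColor(D[n]["p"],cv2.COLOR_RGB2HSV)
    print(n,"bench z",np.median(z[(hsv[...,0]>75)&(hsv[...,0]<90)&(hsv[...,1]>200)]))
    pts=dict(top=[("plate",210,187),("smallplate",137,174),("jigwhite",320,170),("sl",316,229),("short",224,230)],side=[("plate",195,243),("jig",290,188),("sl",330,196),("short",250,258),("post",298,142)])[n]
    for m,u,v in pts: print(m,X[v,u].round(1),p[v,u])
E
```

```text
top bench z 0.7199154365634968
plate [551.7 162.1  44.3] [64 63 66]
smallplate [585.8 365.1  33.7] [63 62 67]
jigwhite [ 610.  -137.9   26.9] [250 249 250]
sl [ 441.3 -125.1   60.5] [248 247 248]
short [437.1 121.4  27.6] [229 228 230]
side bench z 0.9028993229354683
plate [554.3 171.8  16.2] [18 36 31]
jig [ 543.7 -106.4   29.1] [255 255 255]
sl [ 436.4 -132.    58.5] [133 133 133]
short [434.7 112.9  23.3] [137 141 140]
post [ 585.5 -168.4  115.2] [160 162 165]
```

View pics/tz.png

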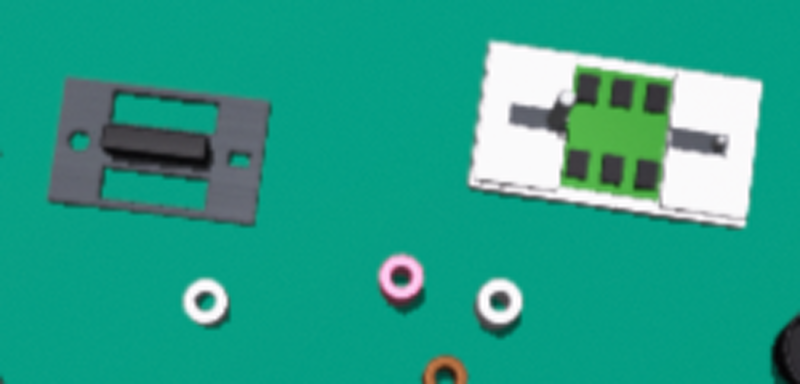

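View pics/sz.png

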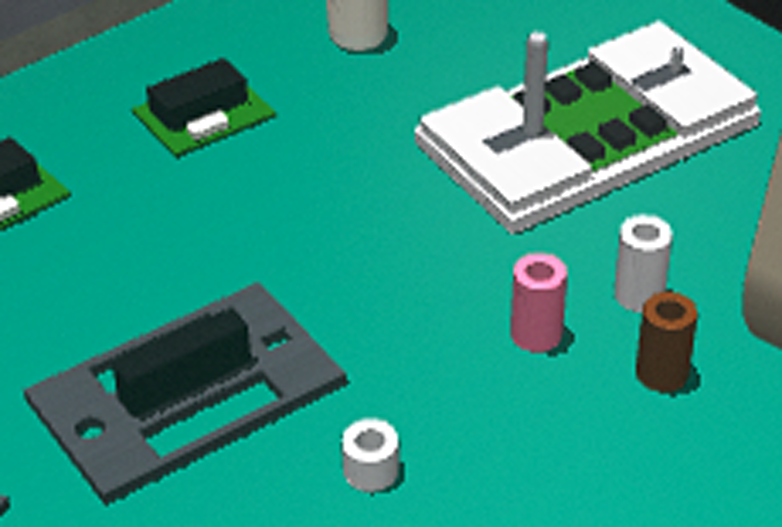

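```bash
cat > m.py <<'E'
from h import *
def rect(P):
    (c,sz,an)=cv2.minAreaRect(P[:,:2].astype(np.float32)); b=cv2.boxPoints((c,sz,an))
    e=[b[1]-b[0],b[2]-b[1]]; l=max(e,key=np.linalg.norm); l=l if l[1]>0 else -l
    return np.round(c,1),np.round(sz,1),np.arctan2(-l[0],l[1])  # yaw of y axis
def big(m):
    n,L,st,_=cv2.connectedComponentsWithStats(m.astype(np.uint8)); k=1+st[1:,4].argmax(); return L==k
def contourpts(n,m,z):
    c=max(cv2.findContours(m.astype(np.uint8),cv2.RETR_EXTERNAL,cv2.CHAIN_APPROX_NONE)[0],key=cv2.contourArea).reshape(-1,2)
    return np.array([plane(n,u,v,z) for u,v in c])
E
python3 - <<'E'
from m import *
for n in("top","side"):
    D=np.load(f"pics/{n}0.npz");p=D["p"];d=D["d"];X=cloud(n,d);z=X[...,2];hsv=cv2.cvtColor(p,cv2.COLOR_RGB2HSV)
    def reg(x0,x1,y0,y1): return (X[...,0]>x0)&(X[...,0]<x1)&(X[...,1]>y0)&(X[...,1]<y1)
    dark=(p.max(-1)<120)&(hsv[...,1]<140)
    m=big(dark&reg(460,650,50,280)&(z>5)&(z<17)); print(n,"plate",m.sum(),z[m].mean(),rect(contourpts(n,m,10)))
    m=big(reg(460,650,50,280)&(z>38)); print("handle",m.sum(),z[m].max(),rect(contourpts(n,m,46)))
    w=(p.min(-1)>225) if n=="top" else (p.min(-1)>180)
    m=w&reg(480,680,-340,-60)&(z>23)&(z<33)
    ys,xs=np.where(m); P=np.array([plane(n,u,v,28) for u,v in zip(xs,ys)]); print("jig",z[m].mean(),rect(P))
    m=big(reg(480,680,-340,-60)&(z>60)); P=X[m]; print("post hi",m.sum(),P.mean(0).round(1),z[m].max()); ys,xs=np.where(m);print(xs.min(),xs.max(),ys.min(),ys.max(), X[m][z[m]>105].mean(0) if (z[m]>105).any() else None)
    for nm,r,zz in(("sleeve",(400,480,-165,-95),60),("short",(400,480,85,160),30)):
        m=reg(*r)&(z>zz-5)&(z<zz+5)&(p.min(-1)>195)
        m=big(m); print(nm,m.sum(),z[m].mean().round(1)); P=contourpts(n,m,zz); c,r_=cv2.minEnclosingCircle(P[:,:2].astype(np.float32)); print(np.round(c,1),r_, (P[:,:2].max(0)+P[:,:2].min(0))/2)
for n,u,v,z in(("top",337.2,170.6,113),("side",297.9,140.5,113),("top",385,184.7,50),("side",339.5,144.5,50)):
    print(n,plane(n,u,v,z).round(1))
E
```

```text
top plate 1405 10.696105288694957 (array([559.5, 168.2]), array([179.9, 109.9]), np.float32(-0.09745322))
handle 274 54.836213091478385 (array([558.5, 167.6]), array([89.7, 23.3]), np.float32(-0.10426404))
jig 28.39111171719059 (array([ 582.7, -227.9]), array([234.5, 119.3]), np.float32(-0.124908224))
post hi 54 [ 586.2 -172.3   98.9] 117.06701861584474
332 339 168 177 [ 588.52029464 -173.44166797  112.60319742]
sleeve 88 60.1
[ 428.4 -124.8] 17.173410415649414 [ 428.04587745 -125.20756262]
short 79 30.4
[426.2 120.9] 17.208492279052734 [426.03248382 120.83320656]
side plate 1888 10.60277989035221 (array([560.5, 169.5]), array([181.8, 115.7]), np.float32(-0.09841871))
handle 383 50.77893875815198 (array([558.6, 171.3]), array([91.9, 29.8]), np.float32(-0.09881495))Traceback (most recent call last):
  File "<stdin>", line 10, in <module>
  File "h.py", line 8, in plane
    o,d=ray(n,u,v); return o+d*(z-o[2])/d[2]
        ~~~^^^^^^^
  File "h.py", line 4, in ray
    i=arm.camera_info(n);T=np.array(i["world_from_camera"],float)
ValueError: time passes only in moves, steps and waits
```

```bash
python3 - <<'E'
import re
s=open('h.py').read()
s=s.replace('def ray','_c={}\ndef info(n):\n    if n not in _c: _c[n]=arm.camera_info(n)\n    return _c[n]\ndef ray',1).replace('i=arm.camera_info(n)','i=info(n)')
open('h.py','w').write(s)
E
python3 - <<'E'
from m import *
for n in("top","side"):
    D=np.load(f"pics/{n}0.npz");p=D["p"];d=D["d"];X=cloud(n,d);z=X[...,2];hsv=cv2.cvtColor(p,cv2.COLOR_RGB2HSV)
    def reg(x0,x1,y0,y1): return (X[...,0]>x0)&(X[...,0]<x1)&(X[...,1]>y0)&(X[...,1]<y1)
    w=(p.min(-1)>(225 if n=="top" else 150))
    m=w&reg(480,680,-360,-60)&(z>22)&(z<35)
    ys,xs=np.where(m); P=np.array([plane(n,u,v,28) for u,v in zip(xs,ys)]); print(n,"jig",z[m].mean(),rect(P))
    m2=reg(480,680,-360,-60)&(z>8)&(z<60)&~((hsv[...,0]>75)&(hsv[...,0]<95)&(hsv[...,1]>150)); ys,xs=np.where(m2);print("jig all",rect(X[m2]))
    g=(hsv[...,0]>45)&(hsv[...,0]<70)&(hsv[...,1]>120)&reg(480,680,-340,-60); print("green",g.sum(),z[g].mean() if g.any() else 0,X[g].mean(0))
    m=big(reg(480,680,-340,-60)&(z>60)); q=m&(z>108); print("post",m.sum(),X[m].mean(0).round(1),X[q].mean(0),z[m].max())
    if n=="side":
     for nm,r,zz in(("sleeve",(400,480,-165,-95),60),("short",(400,480,85,160),30)):
        m=big(reg(*r)&(z>zz-4)&(z<zz+6)&(p.min(-1)>195)); P=contourpts(n,m,zz);print(nm,m.sum(),z[m].mean().round(1),cv2.minEnclosingCircle(P[:,:2].astype(np.float32)))
for n,u,v,z in(("top",337.2,170.6,113),("side",297.9,140.5,113),("top",385,184.7,50),("side",339.5,144.5,50)):
    print(n,plane(n,u,v,z).round(1))
E
```

```text
top jig 28.58095949982124 (array([ 579.4, -226.6]), array([236.5, 125.9]), np.float32(-0.12911032))
jig all (array([ 583.5, -227.8]), array([238.8, 134.4]), np.float32(-0.12793683))
green 731 18.71035369661655 [ 581.74613693 -227.70652212   18.7103537 ]
post 54 [ 586.2 -172.3   98.9] [ 588.60839297 -173.85092716  113.03960876] 117.06701861584474
side jig 29.012750564535015 (array([ 582.6, -228.1]), array([235.9, 126.2]), np.float32(-0.13194647))
jig all (array([ 583.6, -226. ]), array([243. , 133.6]), np.float32(-0.13281833))
green 354 19.06136366330244 [ 578.53581412 -231.32239181   19.06136366]
post 123 [ 588.7 -170.1   89.2] [ 589.74196718 -171.16545377  112.35503263] 115.59863606925819
sleeve 79 60.5 ((430.6666564941406, -124.58313751220703), 17.290454864501953)
short 108 30.8 ((429.6112976074219, 121.26068878173828), 17.475322723388672)
top [ 588.5 -174.4  113. ]
side [ 592.5 -174.9  113. ]
top [ 567.5 -312.2   50. ]
side [ 570.9 -310.8   50. ]
```

The camera measurements fit each other. The jig's centre is about (582.5,-227.5) with yaw -0.13. The post is about (589.5,-174) and the pin about (571,-312), so the pair is shifted roughly -16 mm. Next I grasp the plate's handle.

```bash
cat >> h.py <<'E'
from scipy.spatial.transform import Rotation as Rn
def ori(yaw,flip=False):
    z=np.array([np.cos(yaw),np.sin(yaw),0])*(-1 if flip else 1); x=np.array([0,0,-1.]); y=np.cross(z,x)
    return Rn.from_matrix(np.stack([x,y,z],1)).as_quat()
def st(tag=""):
    o=arm.observe(); print(tag,"t%.2f"%o["t"],o["ee_pos"].round(1),"F",o["ft_force"].round(1),"M",o["torque"].round(2),"w%.1f"%o["gripper_width"],flush=True); return o
E
python3 - <<'E'
from h import *
q=arm.observe()
print(Rn.from_quat(q["orientation"]).as_matrix().round(2).tolist())
for f in(0,1):
  for p,y in(((559,168.5,120),-.098),((580,-243,160),-.13)):
    print(f,p,arm.ik(p,ori(y,f)))
E
```

```text
[[-0.0, 0.97, 0.23], [0.0, 0.23, -0.97], [-1.0, 0.0, -0.0]]
0 (559, 168.5, 120) [ 2.04961715e-01  1.65803200e-01  1.65641368e+00 -4.44089210e-16
  1.31937577e+00  3.02961715e-01]
0 (580, -243, 160) [-4.78257332e-01  2.48615531e-01  1.48604437e+00 -4.44089210e-16
  1.40693275e+00 -3.48257332e-01]
1 (559, 168.5, 120) None
1 (580, -243, 160) None
```

```bash
python3 - <<'E'
from h import *
o=ori(-.098)
arm.goto([559,168.5,230],o)
arm.move_linear([559,168.5,60],vel=250);st()
arm.move_linear([559,168.5,17],vel=80);st("down")
arm.move_gripper(10,80);st("grip")
arm.move_linear([559,168.5,40],vel=60);st("lift")
arm.move_linear([559,168.5,165],vel=200);st("up")
for n in("top","side"):
    p,d=arm.read_camera(n); np.savez(f"pics/{n}1.npz",p=p,d=d); cv2.imwrite(f"pics/{n}1.png",p[:,:,::-1])
E
```

```text
t3.96 [560.1 168.6  61.5] F [0.8 0.5 0.2] M [ 0.02 -0.02  0.01] w85.3
down t4.64 [558.8 168.5  16.7] F [-0.1  0.9  0.1] M [ 0.02  0.03 -0.04] w85.1
grip t5.25 [559.9 168.6  17.8] F [1.5 0.3 3.9] M [-0.   -0.06 -0.05] w20.7
lift t5.78 [559.1 168.5  40.2] F [ 0.1 -0.8 -6.3] M [-0.03  0.01 -0.01] w20.9
up t6.56 [558.  168.3 163.3] F [-0.5 -0.3 -5.7] M [-0.03  0.05 -0.  ] w20.7
```

View pics/top1.png

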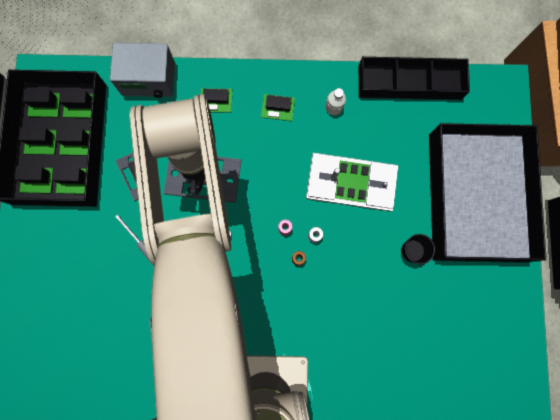

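View pics/side1.png

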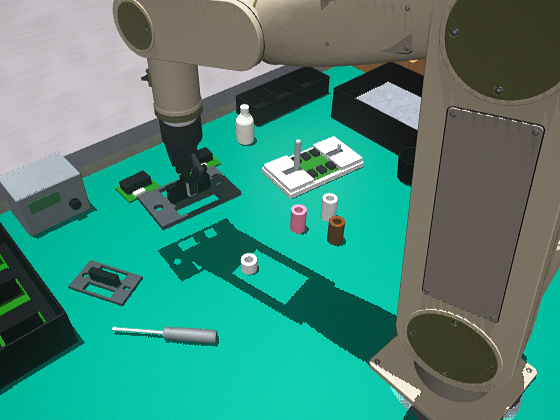

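The plate is held level, with 6 N of weight. I'll carry it over the jig and look there.

```bash
python3 - <<'E'
from h import *
o=ori(-.135)
arm.move_linear([580.2,-243.4,165],o,vel=250);st()
arm.move_linear([580.2,-243.4,144],vel=80);arm.pause(.3);st()
for n in("top","side"):
    p,d=arm.read_camera(n); np.savez(f"pics/{n}2.npz",p=p,d=d); cv2.imwrite(f"pics/{n}2.png",p[:,:,::-1])
a=cv2.resize(cv2.imread("pics/side2.png")[70:200,230:430],None,fx=4,fy=4,interpolation=cv2.INTER_CUBIC);cv2.imwrite("pics/s2z.png",a)
a=cv2.resize(cv2.imread("pics/top2.png")[120:240,280:440],None,fx=4,fy=4,interpolation=cv2.INTER_CUBIC);cv2.imwrite("pics/t2z.png",a)
E
```

```text
t8.46 [ 580.3 -242.2  165. ] F [-0.8  0.4 -5.3] M [ 0.08  0.03 -0.02] w20.7
 t9.17 [ 580.5 -243.6  144.5] F [ 0.1  0.8 -6. ] M [-0.02 -0.02  0.01] w20.7
```

View pics/s2z.png

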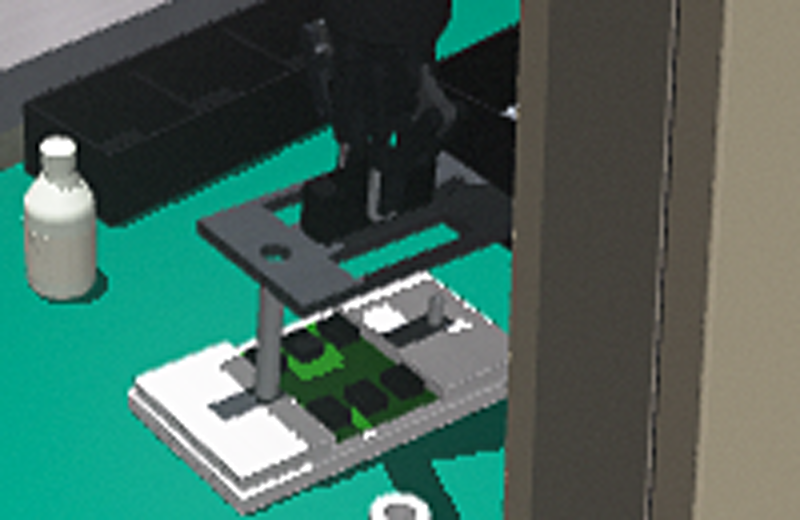

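View pics/t2z.png

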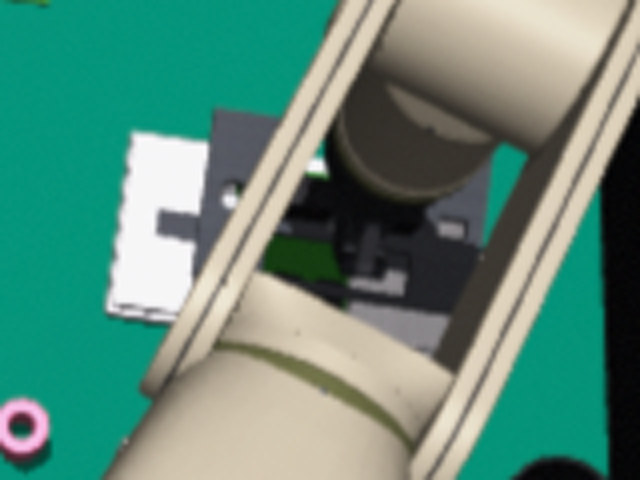

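```bash
python3 - <<'E'
from h import *
for n,u,v,zp in(("side",298.7,132.7,137.5),("top",337.8,169,137.5),("top",393,177,137.5),("side",297.9,140.5,113),("top",337.2,170.6,113)):
    print(n,plane(n,u,v,zp).round(1))
d=np.array([np.sin(.135),np.cos(.135)]);print("expected hole",np.array([580.2,-243.4])+70*d)
E
```

```text
side [ 590.2 -173.9  137.5]
top [ 586.7 -172.7  137.5]
top [ 569.  -313.1  137.5]
side [ 592.5 -174.9  113. ]
top [ 588.5 -174.4  113. ]
expected hole [ 589.62132177 -174.03690682]
```

```bash
python3 - <<'E'
from h import *
t=np.load("pics/top0.npz")["p"];s=np.load("pics/side0.npz")["p"]
def z(im,u,v,k=16,f=10): return cv2.resize(im[v-k:v+k,u-k-4:u+k+4,::-1],None,fx=f,fy=f,interpolation=cv2.INTER_NEAREST)
a=np.vstack([np.hstack([z(t,336,174,14),z(t,386,184,14)]),np.hstack([z(s,298,146,14),z(s,339,148,14)])])
cv2.imwrite("pics/pp.png",a);print(a.shape)
E
```

```text
(560, 720, 3)
```

View pics/pp.png

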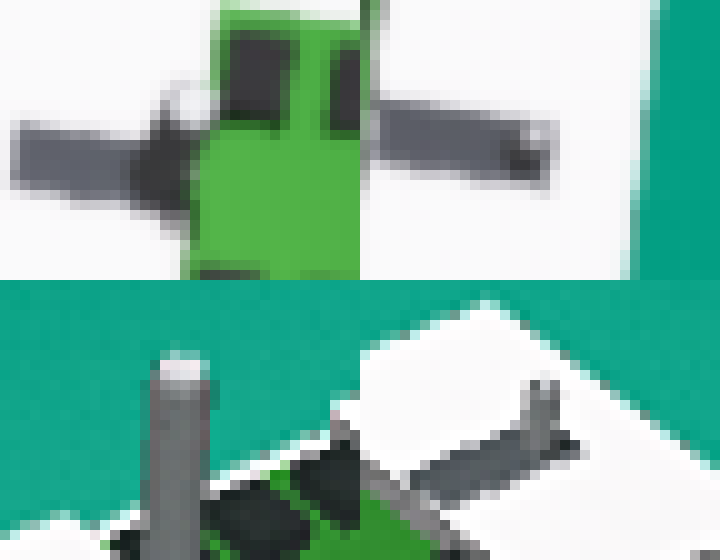

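```bash
python3 - <<'E'
from h import *
for n,u,v,z in(("top",337,169.7,113),("side",297.7,140.6,113),("top",385,182.8,50),("side",338.7,143.8,50)):
    print(n,plane(n,u,v,z).round(1))
E
```

```text
top [ 590.8 -173.9  113. ]
side [ 592.5 -174.2  113. ]
top [ 572.7 -312.3   50. ]
side [ 574.4 -311.5   50. ]
```

```bash
python3 - <<'E'
from h import *
o=ori(-.131)
arm.move_linear([581.8,-243.7,140],o,vel=80)
f0=arm.observe()["ft_force"]
for z in np.arange(136,105,-2.):
    arm.move_linear([581.8,-243.7,z],vel=40); s=st()
    if np.abs(s["ft_force"]-f0).max()>12: print("STOP");break
E
```

```text
t9.77 [ 581.5 -243.5  135.4] F [ 0.2  0.8 -5.8] M [-0.01  0.03 -0.08] w21.0
 t10.02 [ 581.7 -243.7  133.9] F [ 0.2 -0.3 -7. ] M [-0.04 -0.   -0.  ] w20.8
 t10.27 [ 581.7 -243.7  131.8] F [ 0.2 -0.1 -6.2] M [0.07 0.03 0.04] w20.8
 t10.52 [ 581.6 -243.6  129.7] F [-0.4  0.3 -5. ] M [-0.04  0.01 -0.02] w21.0
 t10.77 [ 581.7 -243.7  127.8] F [-0.   0.4 -5.6] M [0.04 0.01 0.02] w20.6
 t11.02 [ 581.6 -243.6  125.7] F [-0.3 -0.1 -5.9] M [ 0.04 -0.01 -0.01] w20.6
 t11.27 [ 581.7 -243.6  123.8] F [ 0.5  0.1 -5.1] M [0.01 0.02 0.01] w21.1
 t11.52 [ 581.7 -243.6  121.8] F [ 0.5  0.6 -5.2] M [-0.02 -0.03 -0.  ] w21.0
 t11.77 [ 581.6 -243.6  119.8] F [ 0.2  0.4 -5.7] M [0.04 0.03 0.03] w21.0
 t12.02 [ 581.7 -243.6  117.7] F [ 0.8 -0.7 -5.6] M [ 0.01 -0.04  0.04] w20.5
 t12.27 [ 581.6 -243.6  115.7] F [ 0.4 -0.7 -6.2] M [ 0.04  0.01 -0.04] w20.9
 t12.52 [ 581.7 -243.7  113.8] F [-0.1 -0.1 -6. ] M [ 0.06 -0.01 -0.  ] w20.7
 t12.77 [ 581.7 -243.7  111.8] F [ 0.1  0.7 -5.4] M [0.01 0.03 0.05] w21.3
 t13.02 [ 581.7 -243.6  109.8] F [ 0.3 -0.3 -5.9] M [-0.03 -0.01 -0.02] w20.8
 t13.27 [ 581.6 -243.6  107.8] F [ 0.5 -0.4 -5.8] M [-0.02 -0.03  0.04] w20.5
 t13.52 [ 581.7 -243.6  105.8] F [ 0.2  0.1 -6.6] M [-0.   -0.01  0.06] w21.2
```

It went over the post with no contact. Next is the pin.

```bash
python3 - <<'E'
from h import *
arm.move_linear([581.8,-243.7,72],vel=60); s=st(); f0=np.array([0,0,-5.9])
for z in np.arange(70,41,-1.5):
    arm.move_linear([581.8,-243.7,z],vel=30); s=st()
    if np.abs(s["ft_force"]-f0).max()>10: print("STOP");break
E
```

```text
t14.23 [ 581.7 -243.7   71.9] F [ 0.3  0.2 -6.4] M [-0.05  0.03 -0.  ] w20.8
 t14.48 [ 581.9 -243.7   70.2] F [ 0.5  1.1 -5.4] M [-0.04 -0.03 -0.02] w20.8
 t14.73 [ 581.7 -243.7   68.4] F [-0.5 -0.2 -6.2] M [-0.   -0.06 -0.  ] w20.6
 t14.98 [ 581.6 -243.6   66.8] F [ 0.1  0.7 -5.8] M [-0.02 -0.02 -0.  ] w20.6
 t15.23 [ 581.7 -243.7   65.3] F [-0.5 -1.1 -6.2] M [ 0.    0.04 -0.03] w20.7
 t15.48 [ 581.7 -243.6   63.8] F [-0.2 -0.6 -4.8] M [-0.03  0.05  0.04] w20.7
 t15.73 [ 581.7 -243.6   62.3] F [ 1.3 -0.5 -6. ] M [ 0.04  0.01 -0.04] w20.8
 t15.98 [ 581.7 -243.6   60.8] F [ 0.2  0.4 -6.1] M [-0.06  0.01  0.02] w21.0
 t16.23 [ 581.7 -243.6   59.3] F [-0.3  0.5 -5.5] M [-0.02  0.05  0.03] w20.8
 t16.48 [ 581.7 -243.6   57.8] F [-0.  -0.3 -5.5] M [-0.02  0.01 -0.02] w21.1
 t16.73 [ 581.6 -243.6   56.3] F [ 0.6  0.9 -5.9] M [ 0.07  0.   -0.02] w20.7
 t16.98 [ 581.7 -243.6   54.8] F [-1.2  0.2 -5.5] M [-0.    0.03 -0.02] w20.9
 t17.23 [ 581.7 -243.6   53.3] F [-0.6 -0.7 -6.1] M [-0.   -0.01  0.  ] w21.0
 t17.48 [ 581.7 -243.6   51.8] F [ 0.1  0.6 -6. ] M [0.01 0.01 0.04] w20.8
 t17.73 [ 581.7 -243.6   50.3] F [ 1.2  0.4 -5.3] M [-0.01  0.09 -0.02] w21.1
 t17.98 [ 581.7 -243.7   48.9] F [-0.3 -0.1 -5.7] M [-0.05 -0.01 -0.  ] w20.7
 t18.23 [ 581.7 -243.6   47.3] F [-0.  -0.5 -5.3] M [ 0.01  0.04 -0.04] w20.9
 t18.48 [ 581.8 -243.7   45.9] F [-0.4 -0.2 -6.3] M [0.01 0.04 0.03] w20.5
 t18.73 [ 581.8 -243.7   45.9] F [-6.5  2.   5.1] M [ 0.38  0.88 -0.02] w20.7
STOP
```

```bash
python3 - <<'E'
from h import *
arm.move_gripper(34);arm.pause(.1);st("rel")
arm.move_gripper(84)
arm.move_linear([581.8,-243.7,90],vel=100);arm.move_linear([581.8,-243.7,200],vel=250);st()
arm.goto([430,-20,230],ori(0));st()
for n in("top","side"):
    p,d=arm.read_camera(n); np.savez(f"pics/{n}3.npz",p=p,d=d); cv2.imwrite(f"pics/{n}3.png",p[:,:,::-1])
E
```

```text
rel t19.12 [ 582.1 -243.9   44.8] F [-0.2 -0.6  0. ] M [-0.02 -0.01  0.01] w33.9
 t20.86 [ 581.7 -243.7  199.9] F [ 0.5 -0.2 -1.1] M [ 0.04  0.04 -0.01] w84.1
 t21.92 [430.3 -20.5 229.6] F [0.8 0.2 0.3] M [-0.06 -0.02 -0.05] w84.1
```

View pics/top3.png

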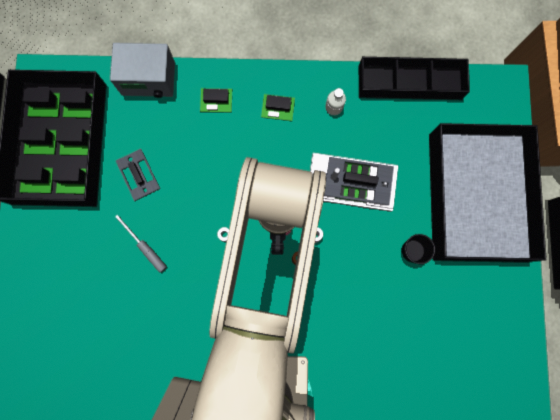

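View pics/side3.png

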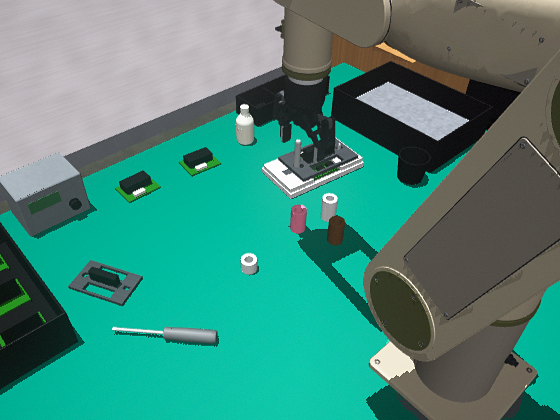

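The plate is on the jig at (360,183), with post and pin through it. I check its height and level.

```bash
python3 - <<'E'
from m import *
D=np.load("pics/top3.npz");p=D["p"];X=cloud("top",D["d"]);z=X[...,2]
m=(p.max(-1)<110)&(X[...,0]>500)&(X[...,0]<650)&(X[...,1]<-135)&(X[...,1]>-335)&(z>32)&(z<46)
m=cv2.erode(m.astype(np.uint8),np.ones((3,3)))>0
P=X[m];A=np.c_[P[:,:2]-P[:,:2].mean(0),np.ones(len(P))];print(len(P),np.linalg.lstsq(A,P[:,2],rcond=None)[0])
m=big((p.max(-1)<110)&(X[...,0]>500)&(X[...,0]<650)&(X[...,1]<-135)&(X[...,1]>-345)&(z>32)&(z<46));print(rect(contourpts("top",m,38)))
for q in (np.array([430,-125,60]),): print(arm.ik(q,ori(0)))
a=cv2.resize(p[140:225,300:410,::-1],None,fx=6,fy=6,interpolation=cv2.INTER_CUBIC);cv2.imwrite("pics/t3z.png",a)
s=np.load("pics/side3.npz")["p"];a=cv2.resize(s[110:260,250:390,::-1],None,fx=4,fy=4,interpolation=cv2.INTER_CUBIC);cv2.imwrite("pics/s3z.png",a)
E
```

```text
723 [-1.83163305e-03  5.59624101e-04  3.84360646e+01]
(array([ 578.7, -240.6]), array([177.7, 108.8]), np.float32(-0.12837602))
[-3.97488161e-01 -1.30156437e-01  2.07445760e+00 -4.44089210e-16
  1.19729149e+00 -3.97488161e-01]
```

View pics/t3z.png

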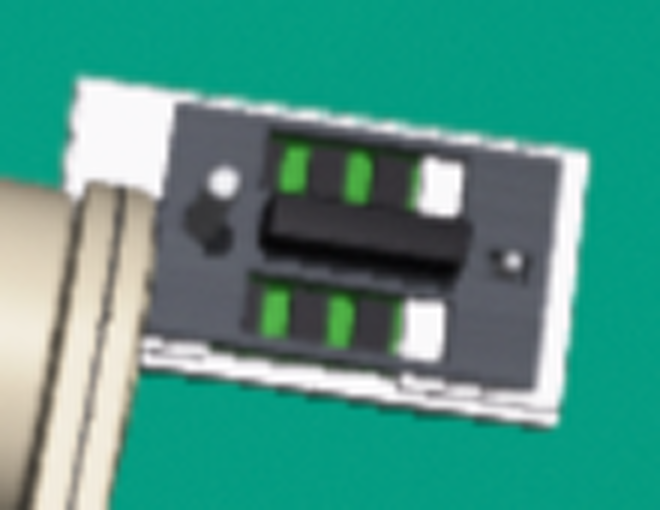

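View pics/s3z.png

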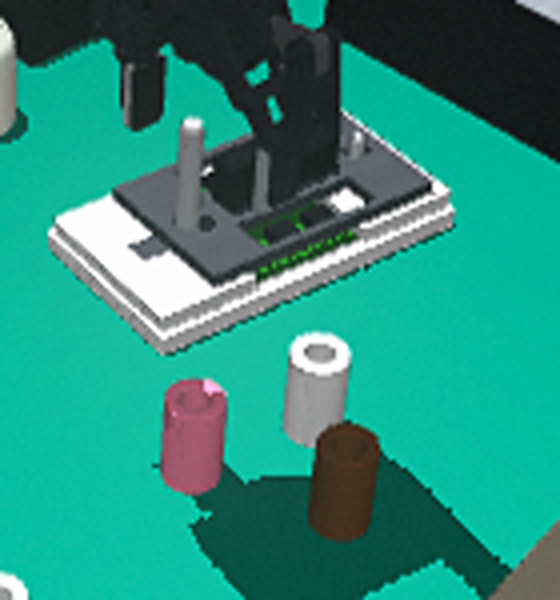

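The plate is flush: top at 38.4 mm, tilt 0.002 rad, yaw -0.128. Next is the sleeve, after I check its brown and pink neighbours.

```bash
python3 - <<'E'
from h import *
for u,v in((285,226),(299,257)): print(plane("top",u,v,60).round(0))
x,y=429.2,-124.9; o=ori(-.131)
arm.move_gripper(62)
arm.goto([x,y,150],o)
arm.move_linear([x,y,75],vel=150);st()
arm.move_linear([x,y,32],vel=60);st("down")
arm.move_gripper(30,40);st("grip")
arm.move_linear([x,y,45],vel=50);st()
arm.move_linear([x,y,150],vel=200)
arm.goto([480,-200,190],o);st()
for n in("top","side"):
    p,d=arm.read_camera(n); np.savez(f"pics/{n}4.npz",p=p,d=d); cv2.imwrite(f"pics/{n}4.png",p[:,:,::-1])
E
```

```text
[448. -43.  60.]
[366. -81.  60.]
 t23.61 [ 430.1 -124.7   76.2] F [ 0.1 -0.4  0.4] M [ 0.04 -0.03 -0.02] w61.9
down t24.48 [ 429.4 -125.    32.2] F [-0.3 -0.5  1.5] M [-0.05  0.02  0.  ] w61.8
grip t24.83 [ 429.8 -125.1   32.7] F [0.1 1.7 5. ] M [ 0.06  0.23 -0.03] w34.5
 t25.24 [ 429.5 -125.    45.4] F [-0.6 -0.8 -2. ] M [-0.02 -0.    0.  ] w34.2
 t26.40 [ 479.2 -200.1  187.9] F [-1.1  0.1 -2.3] M [-0.   -0.   -0.02] w34.8
```

View pics/side4.png

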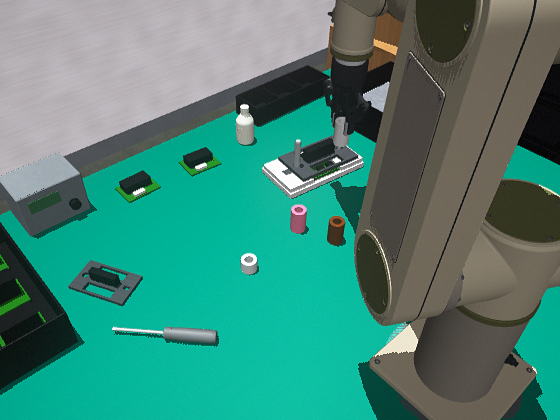

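View pics/top4.png

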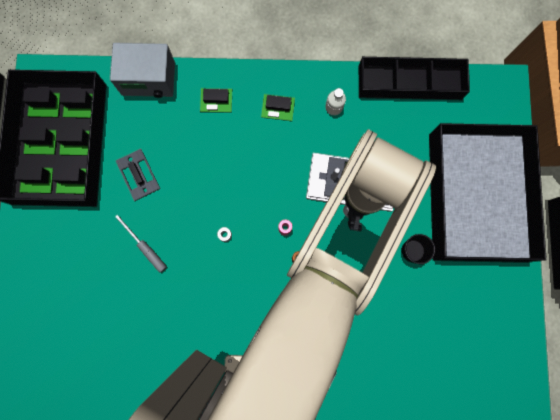

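```bash
python3 - <<'E'
from h import *
o=ori(-.131)
arm.move_linear([590.9,-174.3,185],o,vel=200)
arm.move_linear([590.9,-174.3,153],vel=100);arm.pause(.2);st()
p,d=arm.read_camera("side"); np.savez("pics/side5.npz",p=p,d=d)
cv2.imwrite("pics/s5z.png",cv2.resize(p[60:200,240:360,::-1],None,fx=4.2,fy=4.2,interpolation=cv2.INTER_CUBIC))
E
```

```text
t27.88 [ 591.4 -174.6  154. ] F [ 0.1 -0.4 -0.9] M [0.03 0.01 0.03] w34.3
```

View pics/s5z.png

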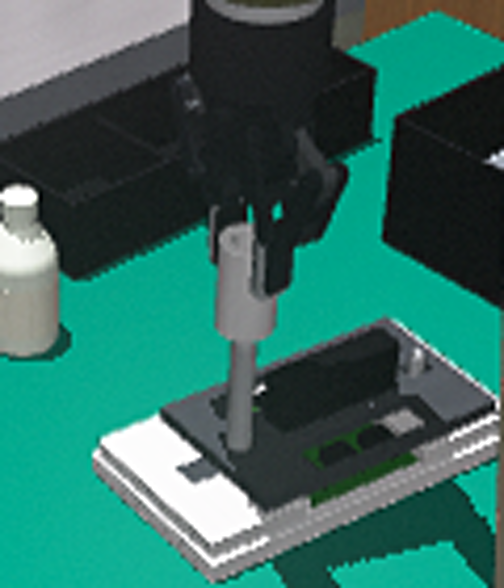

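The sleeve is upright and lines up with the post: axis at about column 246 and post at about 243 in the zoom, so less than 1 px apart. I lower it with force checks.

```bash
python3 - <<'E'
from h import *
f0=np.array([0,0,-1.5])
x,y=590.9,-174.3
for z in list(np.arange(150,126,-2.))+list(np.arange(124,78,-5.))+list(np.arange(77,64,-1.)):
    arm.move_linear([x,y,z],vel=40); s=arm.observe()
    if np.abs(s["ft_force"]-f0).max()>6: st("STOP");break
st("end")
E
```

```text
STOP t35.66 [ 591.1 -174.4   70.7] F [-3.3  1.6  6.1] M [ 0.13  0.72 -0.  ] w34.3
end t35.66 [ 591.1 -174.4   70.7] F [-3.3  1.6  6.1] M [ 0.13  0.72 -0.  ] w34.3
```

Contact came at 70.7 mm, which is the expected seating height (38 + 32.7). I release and retreat.

```bash
python3 - <<'E'
from h import *
arm.move_gripper(56);arm.pause(.1);st("rel")
arm.move_linear([590.9,-174.3,125],vel=100);arm.move_linear([590.9,-174.3,210],vel=250)
arm.goto([420,50,230],ori(0));arm.pause(.2);st()
for n in("top","side"):
    p,d=arm.read_camera(n); np.savez(f"pics/{n}6.npz",p=p,d=d); cv2.imwrite(f"pics/{n}6.png",p[:,:,::-1])
from m import *
for n in("top","side"):
    D=np.load(f"pics/{n}6.npz");p=D["p"];X=cloud(n,D["d"]);z=X[...,2]
    def reg(x0,x1,y0,y1): return (X[...,0]>x0)&(X[...,0]<x1)&(X[...,1]>y0)&(X[...,1]<y1)
    m=reg(560,620,-205,-145)&(z>93)&(z<104);print(n,m.sum(),np.median(z[m]),X[m].mean(0).round(1))
    if n=="top":
        m=cv2.erode(((p.max(-1)<110)&reg(500,650,-335,-135)&(z>32)&(z<46)).astype(np.uint8),np.ones((3,3)))>0
        P=X[m];A=np.c_[P[:,:2]-P[:,:2].mean(0),np.ones(len(P))];print(len(P),np.linalg.lstsq(A,P[:,2],rcond=None)[0])
a=cv2.resize(cv2.imread("pics/top6.png")[130:230,290:420],None,fx=4,fy=4,interpolation=cv2.INTER_CUBIC)
b=cv2.resize(cv2.imread("pics/side6.png")[110:210,250:320],None,fx=4,fy=4,interpolation=cv2.INTER_CUBIC)
cv2.imwrite("pics/z6.png",np.hstack([a,b]))
E
```

```text
rel t36.10 [ 590.9 -174.3   69.9] F [-0.2 -0.4 -0.1] M [-0.02  0.01 -0.03] w55.9
 t38.58 [420.5  49.3 229.9] F [ 0.1 -0.2  0.8] M [-0.06 -0.02 -0.03] w56.2
top 106 97.56834702279798 [ 587.6 -173.8   98. ]
570 [1.95600873e-03 2.52581350e-03 3.85747081e+01]
side 0 nan [nan nan nan]
  return _methods._mean(a, axis=axis, dtype=dtype,
  ret = ret.dtype.type(ret / rcount)
<stdin>:11: RuntimeWarning: Mean of empty slice.
  ret = um.true_divide(
```

View pics/z6.png

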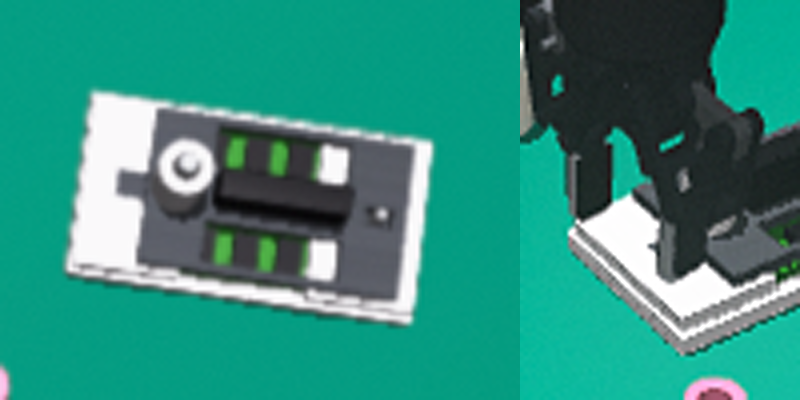

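View pics/top6.png

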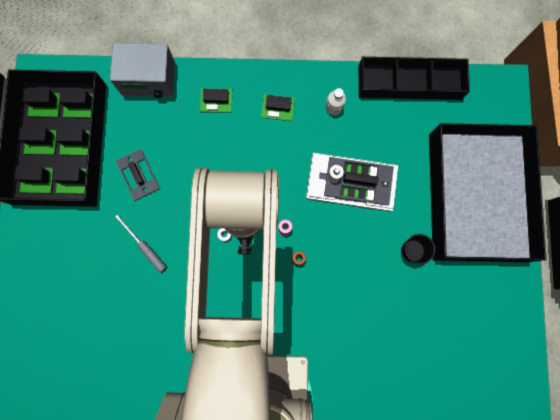

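The top view shows the sleeve around the post at (336,171), with its top at about 98 mm. The plate is level at 38.6 mm, the bystanders have not moved and the arm is clear. I hand the job in.

```bash
python3 - <<'E'
from h import *
print(arm.close_job())
E
```

```text
the job is handed in; nothing more can be done
None
```

I lowered the clamp plate by its handle over the post and pin, which I found shifted about -16 mm along the jig. It met no contact force until it seated on the rails. I then slid the tall sleeve over the post onto the plate, released it and handed in after about 39 s of the 67 s allowed.

**What the last checks showed:**
- **Plate:** the top face is at about 38.6 mm against an expected 38 mm. It is tilted about 0.003 rad and in line with the jig to a few mrad.
- **Sleeve:** its top is at about 98 mm, as expected, and the top view shows it around the post.
- **Bystanders and arm:** the short sleeve, screwdriver and pot look unmoved in the top view. The wrist force read close to zero with the arm clear.

**What failed or disagreed:**
- The final side view was blocked by the gripper, so the sleeve's finished state rests on the top camera and the seating force alone.
- The two cameras differed by 2–4 mm in x on the hole, post and sleeve. I took values in between, and the contact-free fits bore them out.

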